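Square the lino blocks in their rack and lock it

TASK

Push the four leaning lino blocks upright in their rack, close together against the backstop and squared up against the low side fence, then slide the small lock switch by its ridge past its click until it is fully locked across the foot of the row. Leave the bottle, brush can, ink tin and roller where they are, and do not knock a block over.

Things in the scene. Friction and masses are not known exactly. Their poses are not given: they have to be found in the camera images.
- rack: fixed plywood rack; origin under the deck at table height. x along the blocks' width, y along the row to the backstop, z up. Deck top at z = 10 mm, x -118 to 62, y -84 to 80 mm. Four blocks home and squared fill x -45 to 45, y 12 to 60 mm. Flat black lock housing on the deck: x -114 to -58, y -18.5 to 24.5, 5 mm tall; a steel slide lies flush in its slot.
- backstop (a point): foot of the backstop's face, at rack (5, 60, 10) mm. The backstop is an upright board facing rack -y, x = -38 to 48 mm, 12 mm thick, 52 mm tall above the deck.
- fence (a point): foot of the side fence's inner face, at rack (45, 10, 10) mm. The fence is a low strip facing rack -x, y = -45 to 65 mm, 10 mm thick, 14 mm tall above the deck.
- lock (a joint): travel of the lock slide along rack +x, in m: 0 open (as at the start), 0.018 locked. A sprung detent resists with up to about 5 N until mid travel (0.009), then snaps it to the locked end; let go 1 mm or more short of the middle it springs back open.
- lock_ridge (a point): centre of the top of the small steel ridge by which the lock slide is nudged: 5 mm thick (rack x), 20 mm long (rack y), standing 7 mm above the housing (top 12 mm above the deck). At rack (-88, 3, 22) mm when open; moves with the slide.
- bolt_tip (a point): tip of the slide's flat bolt, 12 mm wide (rack y -3 to 9), lying 1 to 4.5 mm above the deck. At rack x = -57 mm when open, -39 when locked: it then lies across the foot of the finished row with 3 mm to spare. It cannot pass while a block stands in its way.
- block1: lino printing block, a wooden board faced with grey lino: 12 mm thick (its y), 90 wide (its x), 64 tall (its z), 45 to 91 g; all four alike. Origin: centre of the 12 x 90 underside. Stands loose on the deck on that edge, top leaning 15 to 33 deg to the backstop. First in the row, by the backstop.
- block2: lino printing block, a wooden board faced with grey lino: 12 mm thick (its y), 90 wide (its x), 64 tall (its z), 45 to 91 g; all four alike. Origin: centre of the 12 x 90 underside. Stands loose on the deck on that edge, top leaning 15 to 33 deg to the backstop. Second in the row.
- block3: lino printing block, a wooden board faced with grey lino: 12 mm thick (its y), 90 wide (its x), 64 tall (its z), 45 to 91 g; all four alike. Origin: centre of the 12 x 90 underside. Stands loose on the deck on that edge, top leaning 15 to 33 deg to the backstop. Third in the row.
- block4: lino printing block, a wooden board faced with grey lino: 12 mm thick (its y), 90 wide (its x), 64 tall (its z), 45 to 91 g; all four alike. Origin: centre of the 12 x 90 underside. Stands loose on the deck on that edge, top leaning 15 to 33 deg to the backstop. Last, farthest from the backstop.
- bottle: bystander: white plastic bottle, 56 mm across, 150 mm tall; origin under its centre. Stands loose by one end of the row.
- brush_can: bystander: steel can of brushes, 60 mm across, 100 mm tall, brush handles up to 160 mm; origin under its centre. Stands loose by the other end of the row from the bottle.
- ink_tin: bystander: aluminium ink tin, 62 mm across, 40 mm tall; origin under its centre. Stands loose on the table on the lock side of the rack.
- brayer: bystander: ink roller lying beyond the side fence, rubber roll 32 mm dia x 90 mm along its y, handle along its +x to 126 mm, 32 mm tall; origin on the table under the roll's centre.
Mind the look-alikes: they are no part of the job. Leave any blue look-alike of the block2 alone.

How it is judged:
On the way, in this order (a step that is already met when the one before it is completed fails the run):
1. the blocks stand upright, home against the backstop and squared to the side fence, the lock still open (angle between each of block1, block2, block3, block4's own z axis and vertical below 0.07 rad and y of each of block1, block2, block3, block4 in the frame of rack above 0.015 m and angle between the x axis of each of block1, block2, block3, block4 and the x axis of rack, either way round below 0.06 rad and z of each of block1, block2, block3, block4 in the frame of rack below 0.014 m and x of each of block1, block2, block3, block4 in the frame of rack above -0.003 m and value of joint lock below 0.005 m), for 0.2 s.
2. the lock slide is pushed across to locked (value of joint lock above 0.0155 m), for 0.2 s.
At the end, for the whole second after the job is handed in: All four blocks stand on the deck upright (within 4 deg), together against the backstop (row within 3 mm of home), square to the rack (within 3.4 deg) and against the side fence (within 3 mm), at rest, and the lock slide is at its locked end (over 15.5 of 18 mm) (angle between each of block1, block2, block3, block4's own z axis and vertical below 0.07 rad and y of each of block1, block2, block3, block4 in the frame of rack above 0.015 m and angle between the x axis of each of block1, block2, block3, block4 and the x axis of rack, either way round below 0.06 rad and z of each of block1, block2, block3, block4 in the frame of rack below 0.014 m and x of each of block1, block2, block3, block4 in the frame of rack above -0.003 m and value of joint lock above 0.0155 m and linear speed of each of block1, block2, block3, block4 below 0.02 m/s); the robot touches nothing.
It fails at once if a bystander is moved more than 20 mm (distance of any of bottle, brush_can, ink_tin, brayer from where it was at the start of the episode above 0.02 m).
It fails at once if a block is knocked over or lifted off the deck (angle between any of block1, block2, block3, block4's own z axis and vertical above 1 rad or z of any of block1, block2, block3, block4 in the frame of rack above 0.035 m).
It also fails if it takes over 58 s, if anything falls off the work surface, if the arm or the gripper's body presses on something with over 40 N, if the wrist force passes 120 N, or if a joint passes its speed limit or range.

ROBOT

A 7-joint arm with a two-finger parallel gripper is mounted at the origin on the work surface. World frame = base frame: x ahead of the robot, y to its left, z up, the work surface at z = 0. Lengths are in m, angles in rad, forces in N, time in s.
With the tool pointing down it reaches from about 0.4 to 0.85 m from the base axis. Payload 4.4 kg.
Tool frame: the origin (TCP) lies where the fingers leave the gripper's body, on its centre line; the fingertips stand 97 mm ahead of it and the grasp point (between the pads) lies 78 mm ahead of it; z points along the fingers, y is the line along which they close (so a half turn about z gives the same grasp; the last joint's range is limited). The gripper opens to 94 mm and grips with 3 to 60 N. Pads are 16 mm wide; open, the fingers measure 119 mm over their backs; the gripper's body (75 mm by 177 mm) begins 78 mm behind the grasp point.
Start: joints at [1.14, 0.628, 0.038, 1.517, -0.027, 0.996, -0.02], TCP at [0.232, -0.607, 0.303] pointing down, gripper open.
Joint ranges: [-3.06, 3.06], [-0.37, 2.12], [-1.25, 1.32], [0.18, 2.47], [-1.1, 4.24], [0.23, 1.98], [-2.94, 2.94]. Speed limits (rad/s): [2.57, 2.57, 3.14, 3.14, 3.14, 3.14, 3.14].

INTERFACE

Orientations are given as a unit quaternion [x, y, z, w].
In Python, from cell import state, camera, sign_off, search_frame, silhouettes gives the robot as it stands.
- The arm moves only by the tool carry_out, never from a script. Its argument "motion" is one flat list of numbers, 7 for each row, row after row: the turn, a rotation vector about the world's x, y, z normalised to -1 to 1, where 1 is 60 degrees, then the shift along the world's x, y, z normalised to -1 to 1, where 1 is 150 mm, then the finger opening in mm, from 0 to 94. A call has 1 to 12 rows; each row is the pose to reach, as a shift and turn from the pose commanded when the call began; what a row does not reach only later rows make up. A row lasts 1/8 s, in which the tool goes at most 62.5 mm and 10.7 degrees, less where a joint would pass 70% of its speed; a pose out of reach is approached as far as the arm can. A call with a number of a shift or a turn outside -1 to 1 is refused whole. A call with a gripper value outside its range is refused whole. The fingers move at their own pace and stop on an object; "grip_force" is the grip in N (left out, the last holds). Time passes only in rows, so rows that repeat a pose let the fingers close. It gives the time, the measured TCP pose, the force, the opening and the grip force at its end, in the units of the state.
- state(): the state, without advancing time (a new reading comes with each control period).
- camera(name): name is "scene" or "top" or "wrist"; returns a dict with "img" (384x512x3 uint8, red, green, blue), "range_z" (384x512 float32, m along the optical axis (not along the pixel's ray), 0 where there is no reading), "fx", "fy", "cx", "cy" (pixels), "k1" (the pictures are not rectified: a ray, as slopes to the right and down, at radius r is drawn at 1 + k1 r^2 times it, then the intrinsics apply), "pose" (4x4, takes a point from camera to world coordinates); the wrist camera has in their place "mount" (4x4, takes a point from camera to tool coordinates, whose origin is the TCP and whose axes are the flange's). Camera axes: x right, y down, z forward; pixel columns grow to the right and rows downward; lengths in m; the calibration is good to about 2 mm. A picture is of the moment at which its call begins: read the wrist's pose just before it.
- sign_off(): hands the job in; it is judged then, once.
Trained networks look in the newest picture that a camera, given by its name, has taken for a name from the list of things; names that differ only in an ending like _2 or _b are one class to them, and where a whole thing is asked for, a point or a joint stands for the part that bears it (a point fixed in the world has none). Each returns a list of dicts, best first, with "p" (0 to 1); they miss things now and then, are a little off and sometimes report something else, mostly with a low value. They report only what shows in the picture. A call takes as long as a camera call. They do not tell look-alikes from the thing itself.
- search_frame(camera, name): "pixel" ([column, row] in pixels, amid what is visible of it).
- silhouettes(camera, name): "region" (384x512 bool, what is visible of it) and "pixel" ([column, row] in pixels, amid what is visible of it).
The state is a dict: "t": time; "joint_pos": joint angles; "dq": joint speeds; "tau": joint torques, N m; "eef_pos": TCP position; "eef_rot": TCP orientation; "wrist_force": force on the tool from outside, world axes, zero at the start; "ft_torque": the same for the moment, N m; "finger_gap": finger opening in m; "gripper_force": force on a finger pad.
Only numpy, scipy, OpenCV 4.12 (cv2) and the standard library are available. Lean on these libraries where they do the work, as an engineer would, in place of code of your own. Each camera call takes 0.05 s, during which the arm holds its last target. There are 200 camera calls.

## Working session

There is one attempt and no reset: what is moved stays moved. The work goes in short steps, Python scripts to look and compute and a tool call to move; the robot and the scene stay as the last step left them, time stands still between calls to the robot, and variables do not carry over. Pictures are saved under pics/ and viewed, at most 10 in all, crops included, and the job is handed in when it is done.

Besides the shell and the picture viewer there is one more tool, called after "Emit:" as name(argument=value, ...) on one line, values as JSON. carry_out: Moves the arm, as the interface text tells. Scaled input: -1 to 1 covers 150 mm each way for a shift and 60 degrees each way for a turn. Its arguments: {"type":"object","properties":{"motion":{"type":"array"},"grip_force":{"type":"number"}},"required":["motion"]}

```bash
mkdir -p pics; ls; cat > h.py <<'E'
import numpy as np, cv2
from cell import *
def cloud(c,T=None):
    T=c.get("pose",T); z=c["range_z"]; h,w=z.shape
    K=np.array([[c["fx"],0,c["cx"]],[0,c["fy"],c["cy"]],[0,0,1.]])
    uv=np.stack(np.meshgrid(np.arange(w),np.arange(h)),-1).reshape(-1,1,2).astype(float)
    n=cv2.undistortPoints(uv,K,np.array([c["k1"],0,0,0,0.])).reshape(h,w,2)
    P=np.concatenate([n*z[...,None],z[...,None]],-1)
    W=P@T[:3,:3].T+T[:3,3]; W[z<=0]=np.nan
    return W
E
python3 - <<'E'
from h import *
s=state(); print(s)
ims=[]
for n in("scene","top"):
    c=camera(n); ims.append(c["img"]); cv2.imwrite(f"pics/{n}0.png",cv2.cvtColor(c["img"],cv2.COLOR_RGB2BGR))
    W=cloud(c); print(n,c["pose"].round(3).tolist(),c["fx"],c["k1"])
    for o in["rack","block1","lock_ridge","bottle","brush_can","ink_tin","brayer"]:
        for d in silhouettes(n,o)[:5]:
            r=d["region"]; print(o,round(d["p"],2),np.round(d["pixel"]),r.sum(),np.nanmedian(W[r],0).round(3),np.nanmax(W[r][:,2]).round(3))
E
```

```text
pics
{'t': 0.0, 'joint_pos': array([ 1.14021607,  0.62930883,  0.038476  ,  1.51834999, -0.02695265,
        0.99630568, -0.02000194]), 'dq': array([ 0.00242698,  0.00109055, -0.00023589,  0.00039201, -0.00041422,
        0.00074826, -0.00117545]), 'tau': array([-6.17439528e-04, -5.49718273e+01,  1.14344135e+00, -1.86629623e+01,
       -5.21395484e-02,  2.37574795e-02,  1.92494226e-04]), 'eef_pos': array([ 0.23171346, -0.60678142,  0.30178454]), 'eef_rot': array([ 9.83412857e-01,  1.81378871e-01, -2.08201718e-04, -9.03043739e-04]), 'wrist_force': array([-0.37884285,  0.08508988,  0.40787576]), 'ft_torque': array([-0.03818728,  0.03554523, -0.05423028]), 'gripper_force': 0.0, 'finger_gap': 0.09420266476470067}
scene [[-0.26, 0.623, -0.737, 1.336], [0.965, 0.167, -0.2, 0.266], [-0.002, -0.764, -0.645, 0.72], [0.0, 0.0, 0.0, 1.0]] 467.59137481886864 -0.038927348802017384
rack 0.69 [166. 197.] 2343 [ 0.61  -0.127  0.013] 0.138
block1 0.89 [254. 158.] 671 [0.384 0.026 0.013] 0.018
block1 0.82 [270. 195.] 811 [0.518 0.103 0.013] 0.017
block1 0.8 [178. 190.] 267 [ 0.62  -0.077  0.071] 0.077
[... 898 characters left out ...]
7  0.011] 0.075
rack 0.32 [332. 204.] 106 [ 0.507 -0.084  0.016] 0.026
block1 0.83 [280. 268.] 1261 [0.376 0.028 0.012] 0.019
block1 0.81 [242. 203.] 1258 [0.511 0.102 0.012] 0.019
block1 0.77 [312. 163.] 335 [ 0.578 -0.043  0.072] 0.078
block1 0.69 [319. 163.] 272 [ 0.576 -0.055  0.072] 0.079
block1 0.68 [324. 162.] 309 [ 0.582 -0.069  0.071] 0.077
lock_ridge 0.47 [332. 200.] 137 [ 0.509 -0.084  0.015] 0.026
bottle 0.59 [281. 145.] 837 [0.62  0.023 0.101] 0.156
brush_can 0.71 [405. 173.] 1163 [ 0.563 -0.231  0.074] 0.164
ink_tin 0.8 [339. 254.] 702 [ 0.406 -0.098  0.04 ] 0.045
ink_tin 0.68 [318. 166.] 314 [ 0.579 -0.055  0.072] 0.079
brayer 0.82 [355. 112.] 1276 [ 0.705 -0.147  0.026] 0.038
```

```bash
python3 - <<'E'
import cv2,numpy as np
a=cv2.imread("pics/scene0.png")[110:270,90:290];b=cv2.imread("pics/top0.png")[80:290,220:440]
a=cv2.resize(a,None,fx=2.8,fy=2.8,interpolation=2);b=cv2.resize(b,None,fx=2.8,fy=2.8,interpolation=2)
cv2.imwrite("pics/a.png",a[:600]);cv2.imwrite("pics/b.png",b[:600])
E
```

```text
(no output)
```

View pics/a.png

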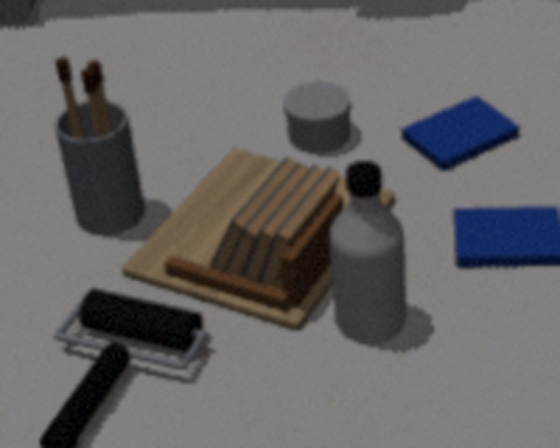

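View pics/b.png

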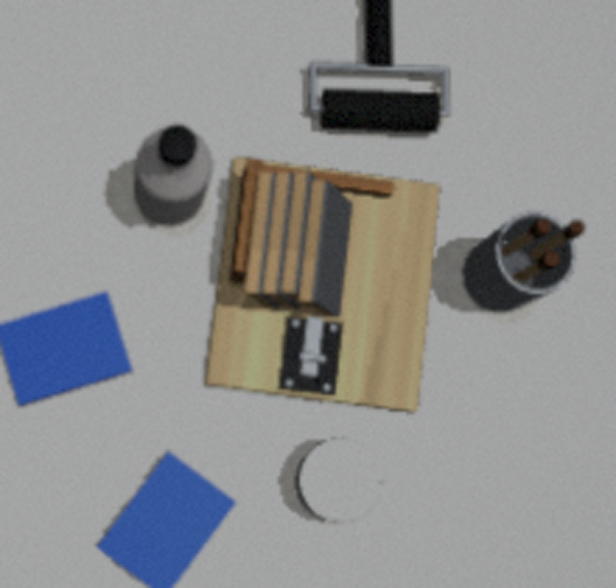

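The scene view shows four blocks leaning left to right in the rack, bottle at crop (365,250), brush can (100,165) and ink tin (318,115). In the top view the blocks are at crop (295,240), the lock at (312,355), the fence at the top and the backstop on the left. The two blue decoys lie at the left.

```bash
cat >> h.py <<'E'
def ray(c,uv,zp,T=None):
    T=c.get("pose",T); K=np.array([[c["fx"],0,c["cx"]],[0,c["fy"],c["cy"]],[0,0,1.]])
    n=cv2.undistortPoints(np.asarray(uv,float).reshape(-1,1,2),K,np.array([c["k1"],0,0,0,0.])).reshape(-1,2)
    d=np.c_[n,np.ones(len(n))]@T[:3,:3].T
    return T[:3,3]+d*((zp-T[2,3])/d[:,2])[:,None]
def rack(R): # x,y,yaw -> world->rack
    c,s=np.cos(R[2]),np.sin(R[2]); M=np.array([[c,-s],[s,c]])
    return lambda p:(np.asarray(p)[...,:2]-R[:2])@M, lambda q:np.asarray(q)@M.T+R[:2]
E
python3 - <<'E'
from h import *
c=camera("top"); hsv=cv2.cvtColor(c["img"],cv2.COLOR_RGB2HSV)
m=((hsv[...,1]>60)&(hsv[...,0]<30)).astype(np.uint8); m[:, :290]=0; m[:130]=0; m[235:]=0; m[:,378:]=0
m=cv2.morphologyEx(m,cv2.MORPH_OPEN,np.ones((3,3)))
# corners of the deck seen in the crop: three visible edges
def fit(pts):
    P=ray(c,pts,0.010)[:,:2]; return cv2.fitLine(P.astype(np.float32),cv2.DIST_HUBER,0,1e-4,1e-4).ravel()
rows=range(155,215); R=np.array([[np.flatnonzero(m[r]).max()+.5,r] for r in rows])
cols=range(302,363); B=np.array([[k,np.flatnonzero(m[:,k]).max()+.5] for k in cols])
r=fit(R); b=fit(B); print("right",r,"bottom",b)
print(np.degrees(np.arctan2(r[1],r[0])),np.degrees(np.arctan2(b[1],b[0])))
# corner = rack(-118,-84)
A=np.c_[r[:2],-b[:2]]; t=np.linalg.solve(A,b[2:]-r[2:]); C=r[2:]+t[0]*r[:2]; print("corner",C)
yaw=np.mean([np.arctan2(r[1]*np.sign(r[0]),abs(r[0])), np.arctan2(-b[0]*np.sign(b[1]),abs(b[1]))])
M=np.array([[np.cos(yaw),-np.sin(yaw)],[np.sin(yaw),np.cos(yaw)]])
O=C-M@[-.118,-.084]; print("rack",O,yaw,np.degrees(yaw))
f,g=rack([*O,yaw]); W=cloud(c)
for o in["bottle","brush_can","ink_tin","brayer","lock_ridge"]:
    d=silhouettes("top",o)[0]; q=f(W[d["region"]])*1000; print(o,np.nanpercentile(q,[3,50,97],axis=0).round(0).tolist())
w=camera("wrist"); print(w["mount"].round(3).tolist(),w["fx"])
E
```

```text
right [ 0.9884087  -0.15181676  0.56727624 -0.18071458] bottom [ 0.1652993   0.9862434   0.47049046 -0.08903743]
-8.732224 80.485374
corner [ 0.45793962 -0.16392079]
rack [ 0.587766   -0.09969375] -0.15923378 -9.123423
bottle [[-3.0, 102.0], [12.0, 125.0], [39.0, 149.0]]
brush_can [[-32.0, -167.0], [-3.0, -135.0], [25.0, -110.0]]
ink_tin [[-206.0, -55.0], [-179.0, -28.0], [-151.0, -1.0]]
brayer [[95.0, -77.0], [123.0, -19.0], [235.0, 23.0]]
lock_ridge [[-100.0, -3.0], [-82.0, 3.0], [-60.0, 9.0]]
[[-0.001, -0.966, -0.257, 0.075], [1.0, -0.001, -0.0, -0.0], [-0.0, -0.257, 0.966, -0.082], [0.0, 0.0, 0.0, 1.0]] 289.7275418242171
```

Emit:
carry_out(motion=[0,0,0.08,0.19,0.29,0,60,0,0,0.17,0.38,0.58,0,60,0,0,0.25,0.563,0.867,0,60,0,0,0.25,0.563,0.867,0,60])

```text
t: 1.65
eef_pos: [0.3197, -0.4733, 0.303]
eef_rot: [0.95, 0.312, 0.001, -0.001]
wrist_force: [-0.3, -1.0, -0.6]
finger_gap: 0.0606
gripper_force: 0.0
```

Emit:
carry_out(motion=[0,0,0.08,0.19,0.29,0,60,0,0,0.17,0.38,0.58,0,60,0,0,0.25,0.563,0.867,0,60,0,0,0.25,0.563,0.867,0,60])

```text
t: 2.15
eef_pos: [0.4032, -0.3443, 0.3029]
eef_rot: [0.902, 0.433, 0.001, -0.0]
wrist_force: [-0.1, 0.2, 0.8]
finger_gap: 0.0601
gripper_force: 0.0
```

Emit:
carry_out(motion=[0,0,0.08,0.19,0.29,0,60,0,0,0.17,0.38,0.58,0,60,0,0,0.25,0.563,0.867,0,60,0,0,0.25,0.563,0.867,0,60])

```text
t: 2.65
eef_pos: [0.4873, -0.2148, 0.3028]
eef_rot: [0.838, 0.546, 0.001, 0.0]
wrist_force: [-0.0, -1.5, -1.0]
finger_gap: 0.0597
gripper_force: 0.0
```

Emit:
carry_out(motion=[0,0,0.08,0.19,0.29,0,60,0,0,0.17,0.38,0.58,0,60,0,0,0.25,0.563,0.867,0,60,0,0,0.25,0.563,0.867,0,60,0,0,0.25,0.563,0.867,0,60])

```text
t: 3.28
eef_pos: [0.5691, -0.09, 0.3023]
eef_rot: [0.762, 0.647, -0.001, 0.0]
wrist_force: [-0.6, 0.4, 0.6]
finger_gap: 0.0599
gripper_force: 0.0
```

```bash
cat >> h.py <<'E'
from scipy.spatial.transform import Rotation as Ro
def wrist():
    s=state(); c=camera("wrist"); T=np.eye(4); T[:3,:3]=Ro.from_quat(s["eef_rot"]).as_matrix(); T[:3,3]=s["eef_pos"]
    return c,T@c["mount"]
E
python3 - <<'E'
from h import *
c,T=wrist(); im=cv2.cvtColor(c["img"],cv2.COLOR_RGB2BGR); cv2.imwrite("pics/w1.png",cv2.resize(im,(768,576)))
W=cloud(c,T)
np.savez("w1.npz",W=W,T=T,img=c["img"])
f,g=rack([.58777,-.09969,-.1592])
for o in["lock_ridge","block1","rack"]:
    for d in silhouettes("wrist",o)[:5]:
        r=d["region"];q=np.c_[f(W[r]),W[r][:,2]]*1000; print(o,round(d["p"],2),np.round(d["pixel"]),r.sum(),np.nanpercentile(q,[3,50,97],axis=0).round(0).tolist())
E
```

```text
lock_ridge 0.74 [209. 172.] 315 [[-102.0, -5.0, 13.0], [-86.0, 3.0, 15.0], [-65.0, 9.0, 23.0]]
block1 0.9 [266. 135.] 1040 [[-55.0, 50.0, 70.0], [-13.0, 56.0, 73.0], [30.0, 62.0, 75.0]]
block1 0.87 [270. 160.] 988 [[-48.0, 23.0, 68.0], [-6.0, 30.0, 71.0], [36.0, 36.0, 74.0]]
block1 0.83 [264. 147.] 1002 [[-52.0, 37.0, 69.0], [-11.0, 43.0, 72.0], [32.0, 49.0, 75.0]]
block1 0.78 [ 90. 103.] 4228 [[-272.0, 54.0, 2.0], [-228.0, 93.0, 12.0], [-184.0, 131.0, 14.0]]
block1 0.67 [269. 177.] 1674 [[-54.0, -14.0, 20.0], [-11.0, 12.0, 68.0], [30.0, 22.0, 73.0]]
rack 0.62 [239. 187.] 11307 [[-116.0, -78.0, 8.0], [-47.0, -12.0, 11.0], [56.0, 77.0, 62.0]]
```

View pics/w1.png

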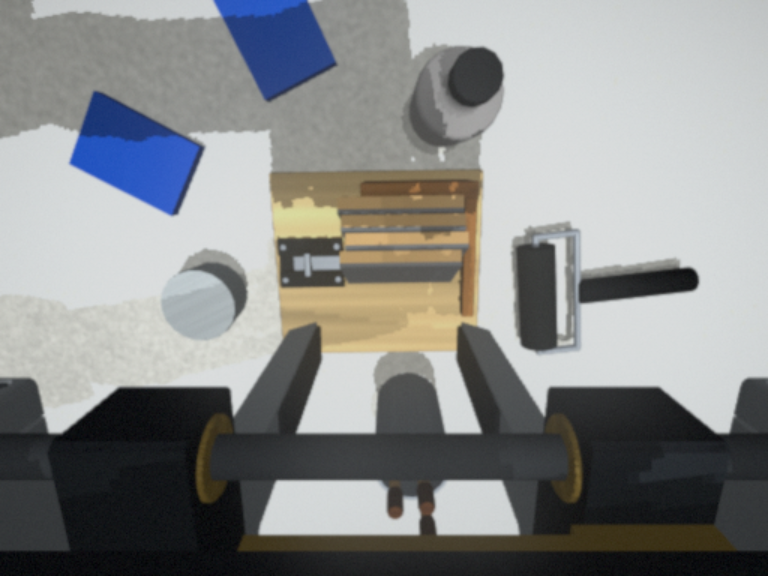

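The wrist view (768 wide) shows the deck from (271,172) to (480,352), the lock at (310,262), the fence on the right at x≈470 and the backstop at the top. The can stands below the deck at (410,430).

```bash
python3 - <<'E'
from h import *
d=np.load("w1.npz"); img=d["img"]; T=d["T"]; c=camera("wrist")
f,g=rack([.58777,-.09969,-.1592])
hsv=cv2.cvtColor(img,cv2.COLOR_RGB2HSV); m=((hsv[...,1]>50)&(hsv[...,0]<30)).astype(np.uint8); m[:, :178]=0;m[:,325:]=0;m[:110]=0;m[238:]=0
m=cv2.morphologyEx(m,cv2.MORPH_OPEN,np.ones((3,3)))
def pr(n,uv,z,k): q=f(ray(c,uv,z,T))*1000; a=np.polyfit(q[:,1-k],q[:,k],1); print(n,np.median(q[:,k]).round(1),"slope",a[0].round(4),"sd",np.std(q[:,k]-np.polyval(a,q[:,1-k])).round(2))
rs=range(120,215)
pr("left -118",[[np.flatnonzero(m[r]).min()-.5,r] for r in rs],.01,0)
pr("right 62",[[np.flatnonzero(m[r]).max()+.5,r] for r in rs],.01,0)
cs=range(222,300)
pr("bottom -84",[[k,np.flatnonzero(m[:,k]).max()+.5] for k in cs],.01,1)
pr("top 80",[[k,np.flatnonzero(m[:,k]).min()-.5] for k in range(185,230)],.01,1)
W=d["W"]; q=np.c_[f(W.reshape(-1,3)),W.reshape(-1,3)[:,2]]*1000
dm=(abs(q[:,0]+20)<60)&(abs(q[:,1]+60)<15); print("deck z",np.nanmedian(q[dm,2]))
for x in(-35,-10,20):
    k=(abs(q[:,0]-x)<6)&(q[:,1]>-40)&(q[:,1]<25)&(q[:,2]<66)&(q[:,2]>13); e=q[k]; a=np.polyfit(e[:,2],e[:,1],1); print(x,"face y at z=10,13:",np.polyval(a,[10,13]).round(1),"lean",np.degrees(np.arctan(a[0])).round(1),e[:,1].min())
r=(q[:,2]>18)&(q[:,2]<30)&(abs(q[:,0]+88)<20)&(abs(q[:,1])<25); print("ridge",r.sum(),np.median(q[r],0).round(1))
E
```

```text
left -118 -118.8 slope -0.2534 sd 54.51
right 62 59.2 slope -0.0122 sd 0.39
bottom -84 -84.7 slope 0.01 sd 0.58
top 80 77.9 slope -0.0049 sd 0.0
deck z 10.196419575451031
-35 face y at z=10,13: [-18.5 -17. ] lean 25.7 -13.87658151202434
-10 face y at z=10,13: [-18.2 -16.8] lean 25.7 -14.305621412208348
20 face y at z=10,13: [-18.2 -16.7] lean 26.3 -15.096210995609551
ridge 68 [-90.1   3.1  21.6]
```

Emit:
carry_out(motion=[0,0,0.0095,0.015,-0.16,-0.1,50,0,0,0.0095,0.015,-0.324,-0.2,50,0,0,0.0095,0.015,-0.324,-0.5,50,0,0,0.0095,0.015,-0.324,-0.8,50,0,0,0.0095,0.015,-0.324,-1,50,0,0,0.0095,0.015,-0.324,-1,50,0,0,0.0095,0.015,-0.324,-1,50])

```text
t: 4.4
eef_pos: [0.5725, -0.1364, 0.1535]
eef_rot: [0.758, 0.652, 0.0, 0.001]
wrist_force: [0.4, 0.2, 0.3]
finger_gap: 0.0497
gripper_force: 0.0
```

```bash
cat >> h.py <<'E'
RK=np.array([.5864,-.1005,-.153]); f,g=rack(RK)
def to(x,y,z):
    "normalised shift from here to a TCP at rack x,y and world z, mm"
    p=state()["eef_pos"]; t=np.r_[g([x/1000,y/1000]),z/1000]; return ((t-p)/.15).round(3)
def here():
    s=state(); p=s["eef_pos"]; R=Ro.from_quat(s["eef_rot"]).as_matrix()
    print("t",round(s["t"],2),"rack mm",(f(p)*1000).round(1),"z",(p[2]*1000).round(1),"yaw err",(np.arctan2(R[1,1],R[0,1])-RK[2]).round(4),"F",s["wrist_force"].round(1))
E
python3 - <<'E'
from h import *
here(); print(to(-9,-40,112), to(-9,4,112))
E
```

```text
t 4.4 rack mm [ -8.3 -37.6] z 153.5 yaw err 0.0032 F [0.4 0.2 0.3]
[-0.007 -0.015 -0.277] [ 0.038  0.275 -0.277]
```

Emit:
carry_out(motion=[0,0,0,-0.007,-0.015,-0.15,50,0,0,0,-0.007,-0.015,-0.277,50,0,0,0,-0.007,-0.015,-0.277,50,0,0,0,-0.002,0.018,-0.277,50,0,0,0,0.003,0.05,-0.277,50,0,0,0,0.006,0.07,-0.277,50,0,0,0,0.009,0.09,-0.277,50,0,0,0,0.012,0.11,-0.277,50,0,0,0,0.015,0.13,-0.277,50,0,0,0,0.018,0.15,-0.277,50,0,0,0,0.021,0.17,-0.277,50,0,0,0,0.024,0.19,-0.277,50])

```text
t: 5.9
eef_pos: [0.5754, -0.1071, 0.111]
eef_rot: [0.758, 0.653, -0.0, -0.0]
wrist_force: [0.0, -1.7, -0.8]
finger_gap: 0.0499
gripper_force: 0.9
```

```bash
python3 - <<'E'
from h import *
here(); print(to(-9,0,112),to(-9,4,112))
c=camera("scene"); cv2.imwrite("pics/s2.png",cv2.resize(cv2.cvtColor(c["img"][110:270,90:290],cv2.COLOR_RGB2BGR),None,fx=3,fy=3))
E
```

```text
t 5.9 rack mm [-9.8 -8.2] z 111.0 yaw err 0.004 F [ 0.  -1.7 -0.8]
[0.014 0.053 0.007] [0.018 0.08  0.007]
```

View pics/s2.png

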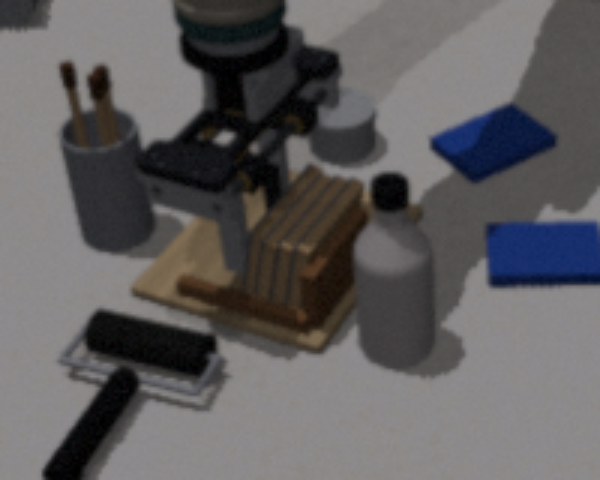

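The fingers at (235,220) are pushing and the blocks are now nearly upright. The bystanders have not moved.

Emit:
carry_out(motion=[0,0,0,0.006,0.02,0.0,50,0,0,0,0.01,0.04,0.0,50,0,0,0,0.014,0.055,0.0,50,0,0,0,0.016,0.068,0,50,0,0,0,0.018,0.08,0,50,0,0,0,0.018,0.08,0,50])

```text
t: 6.7
eef_pos: [0.5782, -0.0963, 0.1112]
eef_rot: [0.758, 0.652, -0.001, 0.001]
wrist_force: [-0.1, -4.5, -0.6]
finger_gap: 0.05
gripper_force: 2.5
```

```bash
python3 - <<'E'
from h import *
here(); c,T=wrist(); W=cloud(c,T); q=np.c_[f(W.reshape(-1,3)),W.reshape(-1,3)[:,2]]*1000
k=(q[:,2]>66)&(q[:,2]<82)&(abs(q[:,0])<70)&(q[:,1]>-10)&(q[:,1]<70); print(k.sum(),np.percentile(q[k],[1,50,99],axis=0).round(1))
E
```

```text
t 6.7 rack mm [-8.8  2.9] z 111.2 yaw err 0.0037 F [-0.1 -4.5 -0.6]
23410 [[-53.2   6.8  68.3]
 [ -8.4  37.9  74.5]
 [ 36.6  60.6  79.4]]
```

Emit:
carry_out(motion=[0,0,0,0.001,0.01,0.0,50,0,0,0,0.002,0.02,0.0,50,0,0,0,0.002,0.02,0.0,50,0,0,0,0.002,0.02,0.0,50])

```text
t: 7.25
eef_pos: [0.5781, -0.0961, 0.1113]
eef_rot: [0.758, 0.652, -0.002, 0.002]
wrist_force: [-1.1, -10.0, 1.3]
finger_gap: 0.0502
gripper_force: 5.3
```

Emit:
carry_out(motion=[0,0,0,-0.01,-0.07,0,50,0,0,0,-0.025,-0.165,0,50,0,0,0,-0.025,-0.165,0.35,30,0,0,0,-0.025,-0.165,0.65,0,0,0,0,-0.2,0.05,0.65,0,0,0,0,-0.424,0.355,0.65,0,0,0,0,-0.424,0.355,0.65,0,0,0,0,-0.424,0.355,0.65,0])

```text
t: 8.25
eef_pos: [0.5156, -0.0392, 0.2089]
eef_rot: [0.758, 0.653, 0.0, 0.0]
wrist_force: [0.5, -0.7, -0.7]
finger_gap: 0.0007
gripper_force: 0.0
```

```bash
python3 - <<'E'
from h import *
here(); print(to(-80,48,117),to(-60,48,117)); c,T=wrist(); W=cloud(c,T); np.savez("w3.npz",W=W,T=T,img=c["img"])
cv2.imwrite("pics/w3.png",cv2.resize(cv2.cvtColor(c["img"],cv2.COLOR_RGB2BGR),(768,576)))
q=np.c_[f(W.reshape(-1,3)),W.reshape(-1,3)[:,2]]*1000
for a in range(14,62,6):
    k=(q[:,2]>68)&(q[:,2]<80)&(abs(q[:,0])<70)&(abs(q[:,1]-a)<3); print(a,k.sum(),np.percentile(q[k],[1,50,99],axis=0)[:,[0,2]].round(1).tolist() if k.sum()else 0)
E
```

```text
t 8.25 rack mm [-79.3  49.8] z 208.9 yaw err 0.0043 F [ 0.5 -0.7 -0.7]
[-0.006 -0.011 -0.613] [ 0.125 -0.032 -0.613]
14 626 [[-54.4, 73.0], [-10.6, 74.4], [34.1, 75.7]]
20 726 [[-54.6, 73.0], [-10.1, 74.3], [33.8, 75.7]]
26 778 [[-54.1, 71.3], [-8.7, 74.3], [38.4, 75.8]]
32 774 [[-50.1, 72.4], [-5.7, 74.3], [38.9, 75.7]]
38 798 [[-52.6, 72.4], [-7.2, 74.3], [37.2, 75.7]]
44 800 [[-52.8, 72.8], [-8.5, 74.3], [36.0, 75.7]]
50 827 [[-54.6, 72.6], [-10.5, 74.3], [35.0, 75.8]]
56 869 [[-54.9, 72.1], [-10.2, 74.4], [34.2, 75.9]]
```

View pics/w3.png

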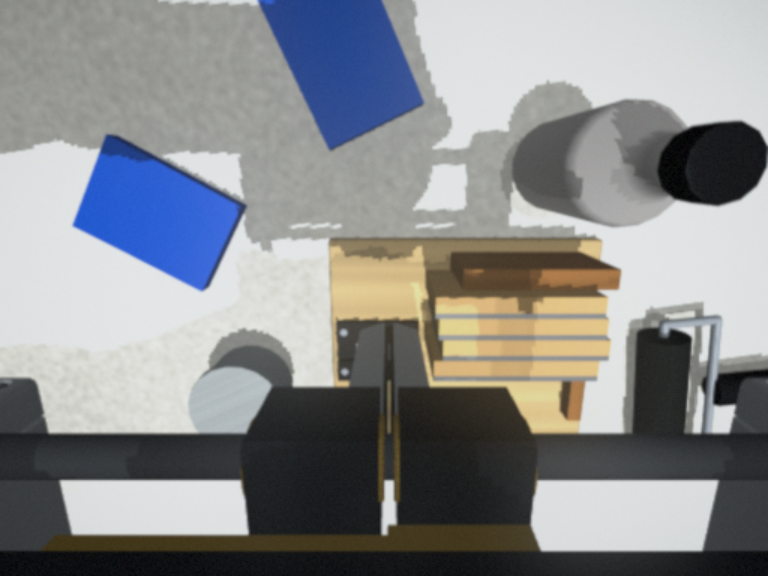

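The blocks stand upright together against the backstop at (520,330). They are staggered and 6 to 10 mm short of the fence at (573,400), and the finger at (390,350) is on the lock side.

Emit:
carry_out(motion=[0,0,0,-0.006,-0.011,-0.3,0,0,0,0,-0.006,-0.011,-0.613,0,0,0,0,-0.006,-0.011,-0.613,0,0,0,0,0.03,-0.017,-0.613,0,0,0,0,0.07,-0.023,-0.613,0,0,0,0,0.085,-0.026,-0.613,0,0,0,0,0.1,-0.028,-0.613,0,0,0,0,0.112,-0.03,-0.613,0,0,0,0,0.125,-0.032,-0.613,0,0,0,0,0.125,-0.032,-0.613,0])

```text
t: 9.55
eef_pos: [0.534, -0.0437, 0.1167]
eef_rot: [0.758, 0.653, 0.0, 0.0]
wrist_force: [-0.0, -0.4, 0.7]
finger_gap: 0.0006
gripper_force: 0.2
```

```bash
python3 - <<'E'
from h import *
here(); print(to(-58,48,117),to(-56,48,117))
E
```

```text
t 9.55 rack mm [-60.4  48.1] z 116.7 yaw err 0.0041 F [-0.  -0.4  0.7]
[ 0.016 -0.003  0.002] [ 0.029 -0.005  0.002]
```

Emit:
carry_out(motion=[0,0,0,0.008,-0.001,0,0,0,0,0,0.016,-0.003,0,0,0,0,0,0.016,-0.003,0,0])

```text
t: 9.93
eef_pos: [0.5359, -0.0441, 0.1166]
eef_rot: [0.758, 0.653, -0.0, -0.0]
wrist_force: [-1.9, -0.3, 1.5]
finger_gap: 0.0007
gripper_force: 0.9
```

Emit:
carry_out(motion=[0,0,0,0.007,-0.001,0,0,0,0,0,0.014,-0.002,0,0,0,0,0,0.014,-0.002,0,0])

```text
t: 10.3
eef_pos: [0.5361, -0.0442, 0.1164]
eef_rot: [0.758, 0.653, -0.002, -0.002]
wrist_force: [-6.4, 0.5, 4.4]
finger_gap: 0.0003
gripper_force: 3.3
```

Emit:
carry_out(motion=[0,0,0,-0.05,0.007,0,0,0,0,0,-0.11,0.017,0,0,0,0,0,-0.122,-0.06,0,0,0,0,0,-0.134,-0.141,0,0,0,0,0,-0.134,-0.141,0,0,0,0,0,-0.11,-0.145,0,0,0,0,0,-0.09,-0.148,0,0,0,0,0,-0.07,-0.151,0,0,0,0,0,-0.055,-0.153,0,0,0,0,0,-0.04,-0.156,0,0,0,0,0,-0.032,-0.157,0,0,0,0,0,-0.028,-0.157,0,0])

```text
t: 11.8
eef_pos: [0.5325, -0.0678, 0.1165]
eef_rot: [0.758, 0.653, -0.001, -0.001]
wrist_force: [-5.4, 1.0, 4.6]
finger_gap: 0.0003
gripper_force: 3.0
```

Emit:
carry_out(motion=[0,0,0,0.006,-0.001,0,0,0,0,0,0.006,-0.001,0,0])

```text
t: 12.05
eef_pos: [0.5326, -0.0678, 0.1164]
eef_rot: [0.758, 0.653, -0.002, -0.002]
wrist_force: [-6.8, 2.3, 5.5]
finger_gap: 0.0002
gripper_force: 3.5
```

```bash
python3 - <<'E'
from h import *
here()
E
```

```text
t 12.05 rack mm [-58.1  24.1] z 116.4 yaw err 0.0044 F [-6.8  2.3  5.5]
```

Emit:
carry_out(motion=[0,0,0,-0.05,0.007,0,0,0,0,0,-0.1,0.015,0,0,0,0,0,-0.1,0.015,0.35,0,0,0,0,-0.1,0.015,0.633,0,0,0,0,0.1,-0.16,0.633,30,0,0,0,0.331,-0.348,0.633,60,0,0,0,0.331,-0.348,0.633,60,0,0,0,0.331,-0.348,0.633,60])

```text
t: 13.05
eef_pos: [0.5839, -0.1198, 0.2112]
eef_rot: [0.758, 0.653, -0.0, -0.001]
wrist_force: [0.6, -0.6, -0.1]
finger_gap: 0.037
gripper_force: 0.0
```

```bash
python3 - <<'E'
from h import *
here(); print(to(0,-20,112),to(0,2,112),to(0,4,112)); c,T=wrist(); W=cloud(c,T)
q=np.c_[f(W.reshape(-1,3)),W.reshape(-1,3)[:,2]]*1000
for a in range(14,62,6):
    k=(q[:,2]>68)&(q[:,2]<80)&(abs(q[:,0])<70)&(abs(q[:,1]-a)<3); print(a,k.sum(),np.percentile(q[k],[1,50,99],axis=0)[:,[0,2]].round(1).tolist() if k.sum()else 0)
E
```

```text
t 13.05 rack mm [  0.4 -19.5] z 211.2 yaw err 0.0044 F [ 0.6 -0.6 -0.1]
[-0.003 -0.003 -0.661] [ 0.019  0.142 -0.661] [ 0.021  0.155 -0.661]
14 697 [[-45.2, 72.8], [-1.3, 74.2], [42.6, 75.7]]
20 935 [[-45.0, 72.9], [-0.5, 74.3], [43.1, 75.8]]
26 936 [[-45.3, 72.9], [-2.0, 74.3], [42.7, 75.7]]
32 958 [[-45.1, 72.8], [-0.5, 74.2], [43.0, 75.7]]
38 976 [[-45.3, 72.7], [-0.6, 74.3], [43.0, 75.8]]
44 960 [[-45.2, 72.6], [-1.3, 74.3], [42.5, 75.9]]
50 1000 [[-45.4, 72.6], [-5.0, 74.2], [42.9, 75.8]]
56 1051 [[-45.3, 72.7], [0.9, 74.3], [42.7, 75.8]]
```

Emit:
carry_out(motion=[0,0,0,-0.003,-0.003,-0.3,50,0,0,0,-0.003,-0.003,-0.661,50,0,0,0,-0.003,-0.003,-0.661,50,0,0,0,0.005,0.05,-0.661,50,0,0,0,0.012,0.09,-0.661,50,0,0,0,0.015,0.115,-0.661,50,0,0,0,0.018,0.13,-0.661,50,0,0,0,0.02,0.145,-0.661,50,0,0,0,0.022,0.16,-0.661,50,0,0,0,0.022,0.16,-0.661,50,0,0,0,0.022,0.16,-0.661,50])

```text
t: 14.48
eef_pos: [0.5877, -0.0977, 0.1126]
eef_rot: [0.758, 0.652, -0.001, 0.001]
wrist_force: [-0.6, -4.3, 2.3]
finger_gap: 0.0499
gripper_force: 2.7
```

```bash
python3 - <<'E'
from h import *
here()
E
```

```text
t 14.47 rack mm [0.9 2.9] z 112.6 yaw err 0.0033 F [-0.6 -4.3  2.3]
```

Emit:
carry_out(motion=[0,0,0,-0.008,-0.05,0,50,0,0,0,-0.02,-0.132,0,50,0,0,0,-0.02,-0.132,0.35,0,0,0,0,-0.02,-0.132,0.6,0,0,0,0,-0.4,0,0.6,0,0,0,0,-0.752,0.109,0.6,0,0,0,0,-0.752,0.109,0.6,0,0,0,0,-0.752,0.109,0.6,0])

```text
t: 15.48
eef_pos: [0.476, -0.0803, 0.2028]
eef_rot: [0.758, 0.652, 0.001, 0.001]
wrist_force: [0.8, 0.4, 0.0]
finger_gap: 0.0003
gripper_force: 0.0
```

```bash
python3 - <<'E'
from h import *
here(); print(to(-113,3,115),to(-100,3,115),to(-84.5,3,115)); c,T=wrist(); W=cloud(c,T)
q=np.c_[f(W.reshape(-1,3)),W.reshape(-1,3)[:,2]]*1000
for a in range(14,62,6):
    k=(q[:,2]>68)&(q[:,2]<80)&(abs(q[:,0])<70)&(abs(q[:,1]-a)<3); print(a,k.sum(),np.percentile(q[k],[1,50,99],axis=0)[:,[0,2]].round(1).tolist() if k.sum()else 0)
k=(q[:,2]>68)&(q[:,2]<80)&(abs(q[:,0])<50);print(np.percentile(q[k,1],[.5,99.5]))
r=(q[:,2]>18.5)&(q[:,2]<28)&(abs(q[:,0]+82)<22)&(abs(q[:,1])<25); print("ridge",r.sum(),np.percentile(q[r],[5,50,95],axis=0).round(1).tolist())
E
```

```text
t 15.47 rack mm [-112.1    3.2] z 202.8 yaw err 0.0038 F [0.8 0.4 0. ]
[-0.006 -0.    -0.585] [ 0.08  -0.013 -0.585] [ 0.182 -0.029 -0.585]
14 625 [[-46.2, 71.4], [-3.6, 74.3], [42.9, 75.9]]
20 943 [[-46.2, 71.6], [-1.9, 74.4], [43.0, 75.7]]
26 933 [[-46.3, 70.4], [-3.0, 74.3], [43.1, 75.7]]
32 964 [[-46.2, 70.6], [-2.0, 74.3], [43.0, 75.8]]
38 983 [[-46.3, 71.9], [-2.0, 74.3], [42.9, 75.8]]
44 1019 [[-46.3, 71.3], [-2.1, 74.3], [42.9, 75.9]]
50 1055 [[-46.3, 72.0], [-1.2, 74.3], [43.1, 75.9]]
56 1015 [[-46.3, 70.9], [-2.3, 74.3], [43.0, 75.8]]
[-141.95104043  142.81191739]
ridge 119 [[-91.6, -5.0, 19.3], [-89.2, 3.3, 22.0], [-87.0, 13.0, 23.1]]
```

Emit:
carry_out(motion=[0,0,0,-0.006,0,-0.3,0,0,0,0,-0.006,0,-0.585,0,0,0,0,-0.006,0,-0.585,0,0,0,0,0.04,-0.007,-0.585,0,0,0,0,0.07,-0.012,-0.585,0,0,0,0,0.09,-0.015,-0.585,0,0,0,0,0.11,-0.018,-0.585,0,0,0,0,0.13,-0.021,-0.585,0,0,0,0,0.15,-0.024,-0.585,0,0,0,0,0.165,-0.026,-0.585,0,0,0,0,0.178,-0.028,-0.585,0,0,0,0,0.178,-0.028,-0.585,0])

```text
t: 17.02
eef_pos: [0.5023, -0.0843, 0.1147]
eef_rot: [0.758, 0.653, 0.0, 0.0]
wrist_force: [-0.3, -0.4, 0.1]
finger_gap: 0.0004
gripper_force: 0.0
```

Emit:
carry_out(motion=[0,0,0,0.012,-0.002,0,0,0,0,0,0.012,-0.002,0,0])

```text
t: 17.27
eef_pos: [0.5037, -0.0845, 0.1147]
eef_rot: [0.758, 0.653, 0.0, 0.0]
wrist_force: [1.1, 0.3, 0.6]
finger_gap: 0.0005
gripper_force: 0.0
```

```bash
python3 - <<'E'
from h import *
here()
E
```

```text
t 17.27 rack mm [-84.1   3.2] z 114.7 yaw err 0.0041 F [1.1 0.3 0.6]
```

Emit:
carry_out(motion=[0,0,0,-0.05,0.008,0,0,0,0,0,-0.15,0.023,0,0,0,0,0,-0.15,0.023,0.35,0,0,0,0,-0.15,0.023,0.65,0,0,0,0,-0.15,0.023,0.65,0])

```text
t: 17.9
eef_pos: [0.4822, -0.0812, 0.215]
eef_rot: [0.758, 0.652, 0.002, 0.002]
wrist_force: [0.8, -0.9, -0.4]
finger_gap: 0.0004
gripper_force: 0.0
```

```bash
python3 - <<'E'
from h import *
here(); c,T=wrist(); W=cloud(c,T)
cv2.imwrite("pics/w5.png",cv2.resize(cv2.cvtColor(c["img"],cv2.COLOR_RGB2BGR),(768,576)))
q=np.c_[f(W.reshape(-1,3)),W.reshape(-1,3)[:,2]]*1000
for a in range(14,62,12):
    k=(q[:,2]>68)&(q[:,2]<80)&(abs(q[:,0])<70)&(abs(q[:,1]-a)<3); print(a,k.sum(),np.percentile(q[k],[1,50,99],axis=0)[:,[0,2]].round(1).tolist() if k.sum()else 0)
r=(q[:,2]>18.5)&(q[:,2]<28)&(abs(q[:,0]+80)<25)&(abs(q[:,1])<25); print("ridge",r.sum(),np.percentile(q[r],[5,50,95],axis=0).round(1).tolist())
E
```

```text
t 17.9 rack mm [-105.9    3.2] z 215.0 yaw err 0.0038 F [ 0.8 -0.9 -0.4]
14 641 [[-46.0, 72.2], [-2.4, 74.3], [43.0, 75.7]]
26 815 [[-46.1, 71.9], [-1.9, 74.3], [42.8, 75.8]]
38 843 [[-46.2, 72.5], [-1.6, 74.3], [42.8, 75.8]]
50 938 [[-46.1, 72.1], [-1.8, 74.3], [43.0, 75.8]]
ridge 103 [[-73.3, -5.4, 20.3], [-71.2, 3.6, 22.2], [-69.1, 12.8, 23.4]]
```

View pics/w5.png

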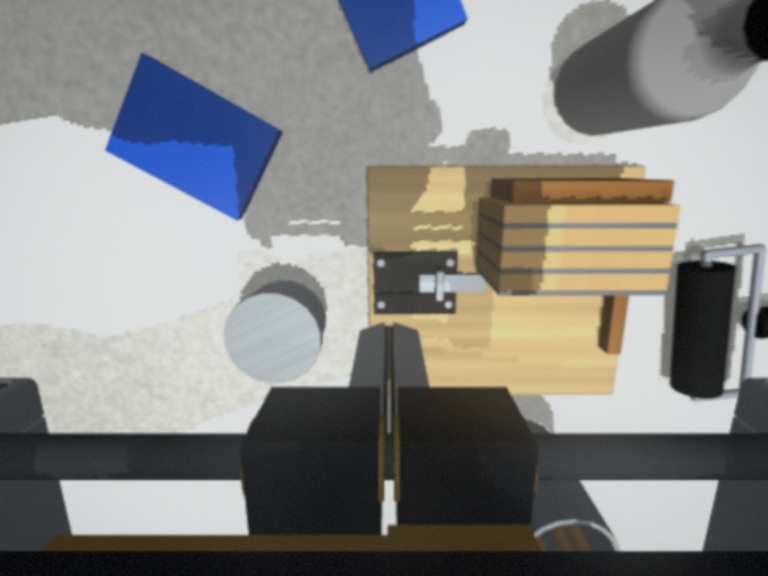

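The ridge at (440,285) has moved 18 mm, and the bolt reaches across the foot of the row at (480,283). The blocks are flush and square, and the tool is clear of everything.

```bash
python3 -c "
from cell import *
print(sign_off())"
```

```text
the job is handed in; nothing more can be done
None
```

The four blocks stand upright and square against the backstop and fence, the lock slide measured a full 18 mm across to locked, no bystander was touched, and the job is handed in at about 18 s; the sign-off gave no verdict.

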